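# Pack the control module and tuck the case lid shut

### The arm

A 7-joint arm with a two-finger parallel gripper is mounted at the origin on the work surface. World frame = base frame: x ahead of the robot, y to its left, z up, the work surface at z = 0. Lengths are in m, angles in rad, forces in N, time in s.
With the tool pointing down it reaches from about 0.4 to 0.9 m from the base axis. Payload 5.5 kg.
Tool frame: the origin (TCP) lies on the centre line of the jaws, within the pads' length; the fingertips stand 17 mm ahead of it and the grasp point (between the pads) lies 2 mm behind it (arm.tip_reach is the z of the fingertips in the tool frame, in m); z points along the fingers, y is the line along which they close (so a half turn about z gives the same grasp; the last joint's range is limited). The gripper opens to 92 mm and grips with 3 to 60 N. Pads are 19 mm wide; open, the fingers measure 130 mm over their backs; the gripper's body (75 mm by 190 mm) begins 47 mm behind the grasp point.
Start: joints at [-0.948, 0.501, -0.427, 1.55, 0.221, 1.138, -0.21], TCP at [0.229, 0.608, 0.244] pointing down, gripper open.
Joint ranges: [-2.88, 2.88], [-0.31, 2.03], [-1.54, 1.56], [0.2, 2.42], [-1.41, 4.55], [0.19, 2.02], [-2.57, 2.57]. Speed limits (rad/s): [2.57, 2.57, 3.14, 3.14, 3.14, 3.14, 3.14].

### API

Orientations are given as a rotation vector (axis times angle).
In Python, from plant import arm gives the robot as it stands.
- The arm moves only by the tool carry_out, never from a script. Its argument "targets" is a list of rows, each a list of 5 numbers: the shift along the tool's x, y, z normalised to -1 to 1, where 1 is 0.03 m, then the turn about the tool's z normalised to -1 to 1, where 1 is pi/2 rad, then the opening, from -1 (shut) to 1 (fully open). In form: [[dx, dy, dz, roll, fingers], ...]. A call has 1 to 5 rows; each row shifts and turns the commanded pose from where the row before left it, along the tool's axes as they then stand; what a row does not reach is not made up. A row lasts 1/8 s, in which the tool goes at most 62.5 mm and 10.7 degrees, less where a joint would pass 70% of its speed; a pose out of reach is approached as far as the arm can. A call with a number of a shift or a turn outside -1 to 1 is refused whole. A call with a gripper value outside its range is refused whole. The fingers move at their own pace and stop on an object; the grip force is fixed at half the most. Time passes only in rows, so rows that do not move let the fingers close. It gives the time, the measured TCP pose, the force, the opening and the grip force at its end, in the units of the state.
- arm.get_obs(): the state, without advancing time (a new reading comes with each control period).
- arm.capture(name): name is "side" or "top" or "wrist"; returns the picture (420x560x3 uint8, blue, green, red); there is no depth.
- arm.camera_model(name): a dict with "fovy" (degrees; the focal length in pixels is half the picture's height over the tangent of half this angle, whatever the lens; pixels are square), "cx", "cy" (the principal point, pixels), "world_to_cam" (4x4, takes a point from world to camera coordinates). Camera axes: x right, y down, z forward; pixel columns grow to the right and rows downward; lengths in m; the calibration is good to about 2 mm. A picture is of the moment at which its call begins: read the wrist's pose just before it. camera_model takes no time and is no camera call; for the wrist camera it gives the pose at the moment of the call.
- arm.job_done(): hands the job in; it is judged then, once.
The state is a dict: "time": time; "joints": joint angles; "dq": joint speeds; "joint_torque": joint torques, N m; "ee_pos": TCP position; "ee_rot": TCP orientation; "wrist_force": force on the tool from outside, world axes, zero at the start; "moment": the same for the moment, N m; "gripper_width": finger opening in m; "finger_force": force on a finger pad.
Only numpy, scipy, OpenCV 4.12 (cv2) and the standard library are available. Lean on these libraries where they do the work, as an engineer would, in place of code of your own. Each camera call takes 0.05 s, during which the arm holds its last target. There are 200 camera calls.

### The job

Lay the finned aluminium control module flat in the open grey case, then swing the lid shut and tuck its springy front tab down behind the bead of the front rim, so that the tab hooks under the bead and the lid stays fully shut by itself when you let go. Leave the other things on the bench where they are.

Things in the scene. Friction and masses are not known exactly. Their poses are not given: they have to be found in the camera images.
- case: Grey plastic case, fixed, open at the top: outside 150 (x) x 190 (y) x 80 mm high, walls and floor 6 mm. Origin at the centre of its underside; x points from the front wall (robot side) to the hinge wall, z up. Inside the front wall, flush with the rim, runs a bead from case x = -69 to -62 mm, z = 71 to 80 mm; the tab's hook must rest under it.
- lid (a joint): Lid angle in rad: 0 fully shut (flat on the rim), 1.57 upright, 2.0 the stop. It starts about upright. The hinge is stiff and stays where it is left above about 0.3 rad; below that the crease springs it back open unless the tab is hooked.
- lid_hinge (a point): Middle of the lid's hinge line at the far wall, at case (75, 0, 83) mm; the axis is parallel to case y. The lid is a 6 mm plate, 190 mm wide, its middle plane through this axis; it reaches 118 mm from the hinge, and at its two front corners 150 mm, leaving a 96 mm wide notch in which the tab hangs.
- tab (a joint): Fold angle of the tab about the crease (rad), relative to the lid: 0 = square to the lid (straight down when the lid is shut), positive = splayed outwards, away from the hinge. A light spring (about 0.1 Nm) holds it at its outer stop 0.5; it can be folded in to -0.7. Left splayed, it lands on the rim and blocks the lid.
- tab_crease (a point): Middle of the crease line where tab and thumb grip pivot, in the lid's middle plane, 123 mm from the hinge axis and parallel to it. Its frame is the tab's: z from the tab towards the thumb grip, x towards the hinge when shut.
- grip_top (a point): Centre of the top of the thumb grip, 41 mm from the crease along tab z. The grip is a bar 12 mm thick (tab x), 50 mm wide (y), from 3 to 41 mm past the crease, standing on the lid's outer side, in one piece with the tab: held upright it holds the tab straight down.
- tab_hook (a point): Front edge of the hook ridge on the tab, 23 mm below the crease and 11 mm in front of it (tab x = -11, z = -23 mm). The tab is a 6 mm plate 80 mm wide, reaching 32 mm below the crease; the ridge stands 8 mm out of its front face and is 6 mm high.
- module: Finned aluminium control module, 100 (x) x 60 (y) x 30 mm (z) high, about 0.22 kg, with a black connector strip reaching 2.5 mm out of its +x end. Origin at the centre of its underside, z up when lying flat. It starts on the bench to the left of the case.
- spool: Bystander: a bare solder spool, 64 mm across, 56 mm high, standing on its flange. Origin at its underside.
- meter: Bystander: a black hand meter lying flat, 150 x 80 x 35 mm. Origin at its underside.
- driver: Bystander: a screwdriver about 190 mm long, lying to the right of the case. Origin at its underside.
- board: Bystander: a circuit board lying flat, 110 x 80 mm, 14 mm high with its chips. Origin at its underside.
- spray: Bystander: a spray can standing upright, 54 mm across, 190 mm high. Origin at its underside.
- clip: Bystander: an aluminium heat-sink bar, 60 x 22 x 40 mm high, lying beyond the case. Origin at its underside.
There are look-alikes about, which are no part of the job. Leave any brown look-alike of the case alone.

How it is judged:
By the outcome, as a careful person would: the job done as asked, in the order asked, and still so for the second after the job is handed in, with the robot touching nothing.
It also fails if it takes over 72 s, if anything falls off the work surface, if the arm or the gripper's body presses on something with over 40 N, if the wrist force passes 120 N, or if a joint passes its speed limit or range.

## Working session

There is one attempt and no reset: what is moved stays moved. The work goes in short steps, Python scripts to look and compute and a tool call to move; the robot and the scene stay as the last step left them, time stands still between calls to the robot, and variables do not carry over. Pictures are saved under pics/ and viewed, at most 10 in all, crops included, and the job is handed in when it is done.

Besides the shell and the picture viewer there is one more tool, called after "Emit:" by a JSON object that holds its "fn" and its "kwargs", one argument or row to a line. carry_out: Moves the arm, as the interface text tells. Its arguments: {"type":"object","properties":{"targets":{"type":"array","items":{"type":"array","items":{"type":"number"}}}},"required":["targets"]}

```bash
ls; mkdir -p pics
python3 - <<'E'
from plant import arm
import cv2,numpy as np
np.set_printoptions(precision=4,suppress=True)
o=arm.get_obs();print(o,arm.tip_reach)
a=arm.capture("top");b=arm.capture("side")
cv2.imwrite("pics/top0.png",a);cv2.imwrite("pics/side0.png",b)
for n in("top","side","wrist"):print(n,arm.camera_model(n))
E
```

```text
pics
{'time': 0.0, 'joints': array([-0.9478,  0.5019, -0.4268,  1.5515,  0.2208,  1.1383, -0.2103]), 'dq': array([ 0.0007,  0.0009, -0.0001, -0.0008,  0.    ,  0.001 , -0.0001]), 'joint_torque': array([  0.0001, -56.658 ,  -5.8168, -27.9119,  -0.0688,   0.0307,
         0.0002]), 'ee_pos': array([0.2287, 0.6077, 0.2427]), 'ee_rot': array([-0.562 , -3.0905,  0.003 ]), 'wrist_force': array([ 0.0721,  0.5699, -0.7738]), 'moment': array([-0.0391,  0.0374, -0.0285]), 'finger_force': 0.0, 'gripper_width': 0.0921688504194431} 0.017
top {'fovy': 56.271736208274774, 'cx': 285.63372569985586, 'cy': 203.80468591096937, 'world_to_cam': array([[ 0.0104, -0.9992,  0.0387, -0.0546],
       [-0.9855, -0.0168, -0.1689,  0.4658],
       [ 0.1695, -0.0363, -0.9849,  1.1169],
       [ 0.    ,  0.    ,  0.    ,  1.    ]])}
side {'fovy': 49.816878761787194, 'cx': 272.12938431164025, 'cy': 203.9879461371572, 'world_to_cam': array([[ 0.9986, -0.0518,  0.0062, -0.4731],
       [-0.0282, -0.6342, -0.7726,  0.08  ],
       [ 0.044 ,  0.7714, -0.6348,  1.4124],
       [ 0.    ,  0.    ,  0.    ,  1.    ]])}
wrist {'fovy': 59.4386397740508, 'cx': 280.4334580413186, 'cy': 206.76754947446602, 'world_to_cam': array([[ 0.3524,  0.9359, -0.0016, -0.6509],
       [ 0.896 , -0.3368,  0.2894, -0.0349],
       [ 0.2703, -0.1034, -0.9572,  0.3914],
       [ 0.    ,  0.    ,  0.    ,  1.    ]])}
```

View pics/top0.png

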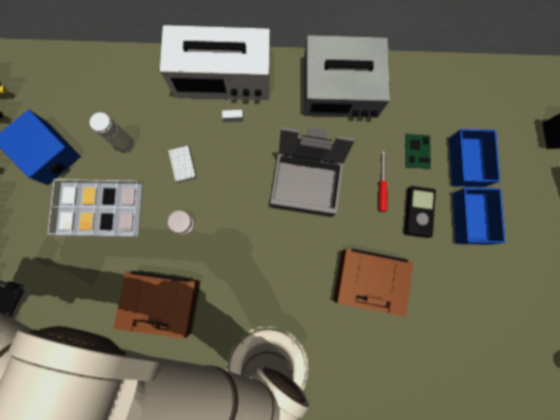

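View pics/side0.png

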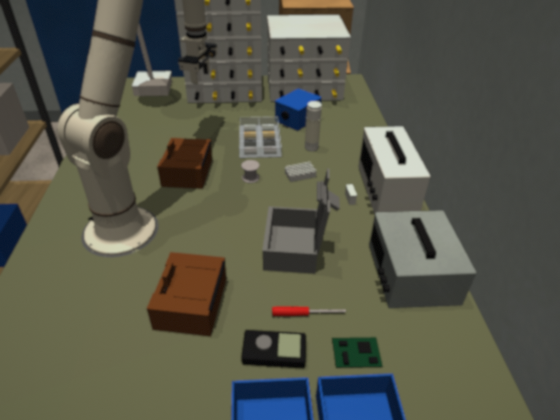

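The top view shows the grey case at about (307,185), with its lid upright along row 150. The module is at (181,164), the spool at (180,221) and the brown look-alikes are nearer the robot. Next I measure them.

```bash
cat > h.py <<'E'
import cv2,numpy as np
from scipy.spatial.transform import Rotation as R
np.set_printoptions(precision=4,suppress=True)
def ray(cm,px,h=420):
    f=h/2/np.tan(np.radians(cm["fovy"]/2));T=cm["world_to_cam"]
    d=T[:3,:3].T@np.array([(px[0]-cm["cx"])/f,(px[1]-cm["cy"])/f,1]);return -T[:3,:3].T@T[:3,3],d
def onz(cm,px,z):
    o,d=ray(cm,px);return o+d*(z-o[2])/d[2]
def proj(cm,p,h=420):
    f=h/2/np.tan(np.radians(cm["fovy"]/2));T=cm["world_to_cam"];c=T[:3,:3]@np.asarray(p)+T[:3,3]
    return np.array([cm["cx"]+f*c[0]/c[2],cm["cy"]+f*c[1]/c[2]])
E
python3 - <<'E'
from h import *;from plant import arm
cm=arm.camera_model("top");im=cv2.imread("pics/top0.png")
g=im.max(2)
m=np.zeros_like(g);m[145:183,165:198]=(g[145:183,165:198]>140)*255
c=max(cv2.findContours(m,0,2)[0],key=cv2.contourArea);r=cv2.minAreaRect(c);b=cv2.boxPoints(r)
print(r,b)
P=np.array([onz(cm,q,0.03) for q in b]);print(P,P.mean(0))
for q in [(271,204),(335,213),(279,157),(342,164)]:print(onz(cm,q,.08))
cv2.imwrite("pics/c0.png",cv2.resize(im[115:225,150:360],None,fx=3.8,fy=3.8,interpolation=2))
E
```

```text
((181.05149841308594, 162.91627502441406), (32.65849304199219, 20.984819412231445), 76.60750579833984) [[167.0622 149.4613]
 [187.4764 144.6008]
 [195.0408 176.3712]
 [174.6266 181.2317]]
[[0.6283 0.3104 0.03  ]
 [0.6449 0.2503 0.03  ]
 [0.5468 0.2227 0.03  ]
 [0.5308 0.2822 0.03  ]] [0.5877 0.2664 0.03  ]
[ 0.4585 -0.0052  0.08  ]
[ 0.4356 -0.1878  0.08  ]
[ 0.5973 -0.0261  0.08  ]
[ 0.5802 -0.2099  0.08  ]
```

View pics/c0.png

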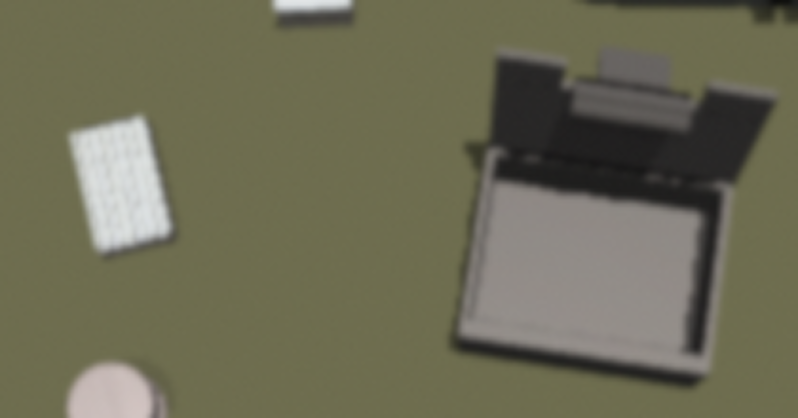

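The crop shows the case rim corners at about (270.5,203), (336,212), (278,155) and (342,163). The module is yawed about +16° and centred near (0.588, 0.266). The lid is upright, with its grip on the far side. I'll move the tool above the module.

Emit:
{"fn": "carry_out", "kwargs": {
  "targets": [
    [-1,-0.42,0,0,1],
    [-1,-0.42,0,0,1],
    [-1,-0.42,0,0,1],
    [-1,-0.42,0,0,1],
    [-1,-0.42,0,0,1]
  ]
}}

```text
time: 0.72
ee_pos: [0.3476, 0.4955, 0.2432]
ee_rot: [-0.562, -3.091, 0.001]
wrist_force: [0.9, 0.5, -0.2]
gripper_width: 0.0915
finger_force: 0.0
```

Emit:
{"fn": "carry_out", "kwargs": {
  "targets": [
    [-1,-0.42,0,0,1],
    [-1,-0.42,0,0,1],
    [-1,-0.42,0,0,1],
    [-1,-0.42,0,0,1],
    [-1,-0.42,0,0,1]
  ]
}}

```text
time: 1.35
ee_pos: [0.4657, 0.3838, 0.2432]
ee_rot: [-0.562, -3.09, 0.001]
wrist_force: [-0.6, 0.4, 0.3]
gripper_width: 0.0915
finger_force: 0.0
```

Emit:
{"fn": "carry_out", "kwargs": {
  "targets": [
    [-0.5,-0.42,0,0,1],
    [-0.5,-0.42,0,-0.1,1],
    [-0.5,-0.5,0,-0.1,1],
    [-0.5,-0.5,0,-0.1,1],
    [0,0,0,-0.1,1]
  ]
}}

```text
time: 1.98
ee_pos: [0.5112, 0.3153, 0.2433]
ee_rot: [0.424, -3.112, 0.002]
wrist_force: [0.0, 0.1, 0.8]
gripper_width: 0.0917
finger_force: 0.0
```

```bash
cat >> h.py <<'E'
def rem(o,xyz,az=None):
    "units from the measured pose to a tool target: shifts in present tool axes, then roll (closing axis at azimuth az deg, mod 180)"
    M=R.from_rotvec(o["ee_rot"]).as_matrix();a=np.degrees(np.arctan2(M[1,1],M[0,1]))
    s=M.T@(np.array(xyz)-o["ee_pos"])/.03
    r=None if az is None else -((az-a+90)%180-90)/90
    print("pos",o["ee_pos"],"az",a,"shift units",s,"roll units",r,"j7",o["joints"][6]);return s,r
E
python3 - <<'E'
from h import *;from plant import arm
o=arm.get_obs();cm=arm.camera_model("wrist");im=arm.capture("wrist");cv2.imwrite("pics/w1.png",im)
g=im.min(2);m=(g>130).astype(np.uint8)*255
m=cv2.morphologyEx(m,3,np.ones((7,7)))
for c in cv2.findContours(m,0,2)[0]:
    if cv2.contourArea(c)<1500: continue
    b=cv2.boxPoints(cv2.minAreaRect(c));P=np.array([onz(cm,q,.03) for q in b])
    print(cv2.contourArea(c),b.round(),P[:,:2],P.mean(0),[np.linalg.norm(P[i]-P[i-1]) for i in (1,2)])
rem(o,[.588,.266,.1],106)
E
```

```text
5031.0 [[185. 192.]
 [244. 190.]
 [247. 281.]
 [188. 283.]] [[0.5491 0.229 ]
 [0.531  0.285 ]
 [0.6278 0.3129]
 [0.6475 0.2525]] [0.5889 0.2699 0.03  ] [np.float64(0.058860772000642124), np.float64(0.10069031391483559)]
34056.5 [[340. 218.]
 [392.  45.]
 [599. 107.]
 [547. 280.]] [[0.5332 0.3861]
 [0.3669 0.3802]
 [0.3659 0.584 ]
 [0.541  0.6209]] [0.4517 0.4928 0.03  ] [np.float64(0.1664468210194911), np.float64(0.2037511511621816)]
4469.5 [[209.  88.]
 [216.  10.]
 [289.  16.]
 [282.  94.]] [[0.4459 0.2313]
 [0.3815 0.2235]
 [0.3695 0.2861]
 [0.4336 0.2976]] [0.4076 0.2597 0.03  ] [np.float64(0.06494320558990441), np.float64(0.06374453683845027)]
pos [0.5112 0.3153 0.2433] az 105.52808697940074 shift units [-2.0294 -2.2636  4.7784] roll units -0.005243478006658443 j7 1.0829860333183339
```

View pics/w1.png

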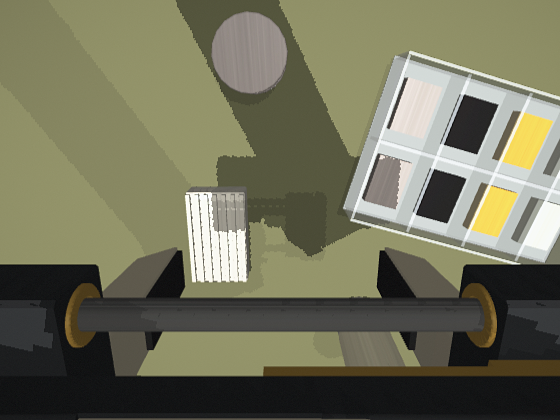

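The wrist view shows the module as the bright finned block at (185–247, 190–283). Its size agrees, with the centre at (0.589, 0.269) and yaw 16°. I'll descend to grasp it 10 mm to the near side of centre.

Emit:
{"fn": "carry_out", "kwargs": {
  "targets": [
    [-0.58,-0.73,0.8,0,1],
    [-0.58,-0.73,0.8,0,1],
    [-0.59,-0.72,0.8,0,1],
    [0,0,1,0,1],
    [0,0,1,0,1]
  ]
}}

```text
time: 2.65
ee_pos: [0.5779, 0.2685, 0.1106]
ee_rot: [0.417, -3.113, -0.001]
wrist_force: [-0.4, 0.3, 0.1]
gripper_width: 0.0919
finger_force: 0.0
```

Run:
```python
from h import *;from plant import arm
rem(arm.get_obs(),[.5794,.2662,.027],106)
```

```text
pos [0.5779 0.2685 0.1106] az 105.24686118845901 shift units [-0.0295 -0.0882  2.7878] roll units -0.008368209017122138 j7 1.1457645129679237
```

Emit:
{"fn": "carry_out", "kwargs": {
  "targets": [
    [0,-0.08,1,0,1],
    [0,0,1,0,1],
    [0,0,0.78,0,1],
    [0,0,0,0,-1],
    [0,0,0,0,-1]
  ]
}}

```text
time: 3.28
ee_pos: [0.5795, 0.2666, 0.0292]
ee_rot: [-0.42, 3.112, 0.001]
wrist_force: [0.8, 0.1, 0.1]
gripper_width: 0.0769
finger_force: 0.0
```

Emit:
{"fn": "carry_out", "kwargs": {
  "targets": [
    [0,0,0,0,-1],
    [0,0,0,0,-1],
    [0,0,0,0,-1]
  ]
}}

```text
time: 3.65
ee_pos: [0.5799, 0.2661, 0.0296]
ee_rot: [-0.42, 3.111, 0.001]
wrist_force: [-0.9, -0.6, 6.9]
gripper_width: 0.0599
finger_force: 30.0
```

Emit:
{"fn": "carry_out", "kwargs": {
  "targets": [
    [0,0,-1,0,-1],
    [0,0,-1,0,-1],
    [0,0,-1,0,-1],
    [0,0,-1,0,-1],
    [0,0,-1,0,-1]
  ]
}}

```text
time: 4.28
ee_pos: [0.5784, 0.2655, 0.1788]
ee_rot: [0.42, -3.112, 0.0]
wrist_force: [0.9, 0.7, -1.4]
gripper_width: 0.0595
finger_force: 30.0
```

Emit:
{"fn": "carry_out", "kwargs": {
  "targets": [
    [0.5,-0.9,-1,0,-1],
    [0.5,-0.9,-0.7,0,-1],
    [0.5,-0.9,0,0,-1],
    [0.5,-0.9,0,0,-1],
    [0.5,-0.9,0,0,-1]
  ]
}}

```text
time: 4.9
ee_pos: [0.5417, 0.1146, 0.229]
ee_rot: [0.42, -3.113, 0.0]
wrist_force: [0.7, -0.0, -2.2]
gripper_width: 0.0593
finger_force: 30.0
```

Emit:
{"fn": "carry_out", "kwargs": {
  "targets": [
    [0.5,-1,0,0,-1],
    [0.5,-1,0,0,-1],
    [0,0,0,0.1,-1],
    [0,0,0,0.1,-1],
    [0,0,0,0.04,-1]
  ]
}}

```text
time: 5.52
ee_pos: [0.5289, 0.0498, 0.229]
ee_rot: [-0.176, -3.136, 0.0]
wrist_force: [0.1, -0.1, -2.0]
gripper_width: 0.0596
finger_force: 30.0
```

Run:
```python
from h import *;from plant import arm
o=arm.get_obs();cm=arm.camera_model("wrist");im=arm.capture("wrist");cv2.imwrite("pics/w2.png",im)
rem(o,[.518-.018,-.107,.2],83)
for n,p in dict(FL=(.4585,-.0052,.08),BL=(.597,-.026,.08),FR=(.4356,-.1878,.08)).items():print(n,proj(cm,p))
```

```text
pos [0.5289 0.0498 0.229 ] az 83.5911720139277 shift units [ 0.3732 -5.3029  0.9661] roll units 0.006568577932530041 j7 1.219987847817935
FL [196.0513 116.6508]
BL [200.7397 280.843 ]
FR [-44.6821 113.5524]
```

View pics/w2.png

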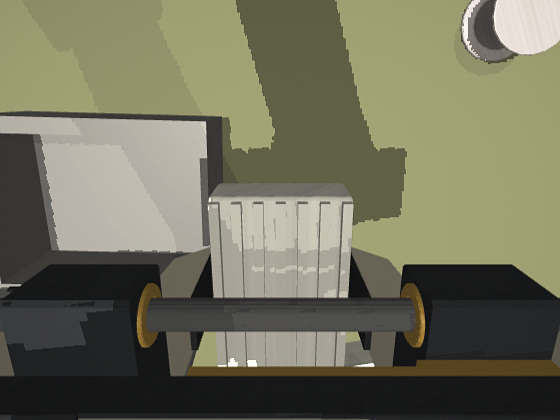

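The wrist view shows the case at the left, with its front-left rim corner near (207,118) and the left wall's outer face at cols 207–222. The module is held straight, at cols 210–352. I'll measure the edges numerically.

Run:
```python
from h import *
g=cv2.cvtColor(cv2.imread("pics/w2.png"),6)
for r in (135,150,170,190,225):print(r,g[r,194:228].tolist())
for c in (10,60,120,160,190,200):print(c,g[104:140,c].tolist())
```

```text
135 [188, 189, 189, 189, 189, 189, 189, 189, 189, 190, 191, 193, 119, 48, 53, 54, 57, 56, 55, 56, 54, 55, 56, 55, 57, 56, 55, 56, 77, 95, 94, 93, 94, 93]
150 [186, 186, 185, 186, 186, 187, 186, 186, 188, 188, 188, 190, 193, 43, 52, 54, 54, 54, 54, 54, 55, 55, 55, 54, 54, 54, 55, 53, 66, 96, 94, 95, 94, 94]
170 [183, 182, 183, 182, 184, 184, 84, 92, 93, 94, 94, 95, 95, 73, 53, 54, 55, 55, 53, 55, 54, 53, 55, 56, 55, 55, 54, 55, 55, 82, 80, 80, 81, 81]
190 [179, 179, 179, 179, 181, 182, 160, 86, 92, 92, 93, 94, 94, 94, 62, 53, 54, 54, 53, 68, 112, 116, 115, 111, 109, 110, 110, 111, 111, 112, 112, 110, 110, 109]
225 [174, 174, 174, 174, 174, 175, 175, 177, 102, 89, 93, 94, 93, 91, 93, 158, 168, 167, 167, 165, 166, 166, 166, 167, 168, 89, 115, 166, 164, 164, 165, 164, 172, 192]
10 [153, 153, 152, 152, 153, 152, 156, 121, 72, 54, 57, 49, 162, 180, 176, 176, 176, 176, 176, 175, 176, 175, 176, 177, 175, 176, 177, 178, 184, 118, 58, 51, 51, 52, 52, 52]
60 [155, 155, 154, 154, 155, 155, 157, 142, 84, 56, 58, 58, 52, 137, 179, 183, 183, 182, 182, 182, 182, 182, 183, 183, 182, 182, 182, 182, 182, 183, 176, 169, 167, 168, 166, 166]
120 [143, 143, 144, 143, 144, 144, 144, 145, 148, 102, 61, 57, 56, 55, 47, 162, 179, 176, 175, 176, 175, 175, 176, 176, 175, 176, 176, 177, 176, 176, 176, 177, 174, 174, 174, 175]
160 [144, 144, 144, 144, 143, 146, 143, 146, 145, 148, 103, 60, 56, 58, 57, 46, 169, 187, 184, 183, 183, 183, 183, 183, 184, 183, 183, 182, 181, 182, 182, 182, 182, 181, 182, 182]
190 [145, 143, 144, 144, 144, 145, 144, 144, 145, 145, 149, 103, 61, 57, 57, 56, 48, 173, 192, 190, 188, 189, 189, 188, 187, 189, 186, 187, 187, 186, 186, 187, 187, 188, 186, 186]
200 [158, 158, 158, 157, 159, 158, 160, 148, 145, 145, 148, 117, 70, 56, 57, 56, 52, 155, 189, 192, 191, 192, 190, 189, 189, 190, 189, 190, 189, 190, 189, 189, 189, 189, 190, 188]
```

Run:
```python
from h import *;from plant import arm
cm=arm.camera_model("wrist")
F=np.array([onz(cm,q,.08) for q in [(10,115.7),(60,117),(120,118.8),(160,119.8),(190,120.7)]])[:,:2]
L=np.array([onz(cm,q,.08) for q in [(206,135),(206.8,150),(207.3,170),(208,190)]])[:,:2]
print(F,L)
f=np.polyfit(F[:,1],F[:,0],1);l=np.polyfit(L[:,0],L[:,1],1);yaw=-np.arctan(f[0])
y=(l[0]*f[1]+l[1])/(1-l[0]*f[0]);x=np.polyval(f,y)
print("yaw F",np.degrees(yaw),"yaw L",np.degrees(np.arctan(l[0])),"FL",x,y)
for yw in (yaw,np.radians(-7)):
    c=np.array([x,y])+R.from_euler("z",yw).as_matrix()[:2,:2]@[.075,-.095];print("centre",c)
cm=arm.camera_model("top");yw=np.radians(-7)
T=R.from_euler("z",yaw).as_matrix()[:2,:2]
for k in [(-.075,.095),(-.075,-.095),(.075,.095),(.075,-.095)]:print(proj(cm,np.r_[T@k+[x,y]+T@[.075,-.095],.08]))
```

```text
[[ 0.4416 -0.1465]
 [ 0.4469 -0.1087]
 [ 0.4534 -0.0633]
 [ 0.4576 -0.0329]
 [ 0.4609 -0.0102]] [[ 0.473   0.0002]
 [ 0.4845 -0.0012]
 [ 0.5003 -0.0035]
 [ 0.5166 -0.0057]]
yaw F -8.067241257814924 yaw L -7.829962666201151 FL 0.4625551850002461 0.001729884712732433
centre [ 0.5235 -0.1029]
centre [ 0.5254 -0.1017]
[268.5898 202.5506]
[334.5104 212.8854]
[276.7381 152.3861]
[341.1487 162.5884]
```

Emit:
{"fn": "carry_out", "kwargs": {
  "targets": [
    [0,-1,0,0,-1],
    [0,-1,0,0,-1],
    [0,-1,0,0,-1],
    [0,-1,0,0,-1],
    [0,-1,0,0.018,-1]
  ]
}}

```text
time: 6.2
ee_pos: [0.5127, -0.0999, 0.229]
ee_rot: [-0.214, -3.134, -0.0]
wrist_force: [0.9, 0.9, -2.1]
gripper_width: 0.0596
finger_force: 30.0
```

Emit:
{"fn": "carry_out", "kwargs": {
  "targets": [
    [0,0,0.5,0,-1],
    [0,0,0.5,0,-1],
    [0,0,0.5,0,-1]
  ]
}}

```text
time: 6.58
ee_pos: [0.513, -0.0977, 0.183]
ee_rot: [-0.211, -3.134, -0.001]
wrist_force: [0.6, 0.1, -2.1]
gripper_width: 0.0599
finger_force: 30.0
```

Run:
```python
from h import *;from plant import arm
o=arm.get_obs();rem(o,[.5106,-.102,.0386],82)
cm=arm.camera_model("wrist");im=arm.capture("wrist");cv2.imwrite("pics/w3.png",im)
T=R.from_euler("z",-8,degrees=True).as_matrix()
for k in [(-.075,.095),(-.075,-.095),(-.062,0),(0,.095),(0,-.095)]:print(proj(cm,T@np.r_[k,.08]+[.5245,-.104,0]).round())
```

```text
pos [ 0.513  -0.0977  0.183 ] az 82.29443902814266 shift units [ 0.0548 -0.1544  4.8119] roll units 0.00327154475714069 j7 1.490692814981898
[417. 123.]
[124. 122.]
[270. 142.]
[405. 232.]
[136. 230.]
```

View pics/w3.png

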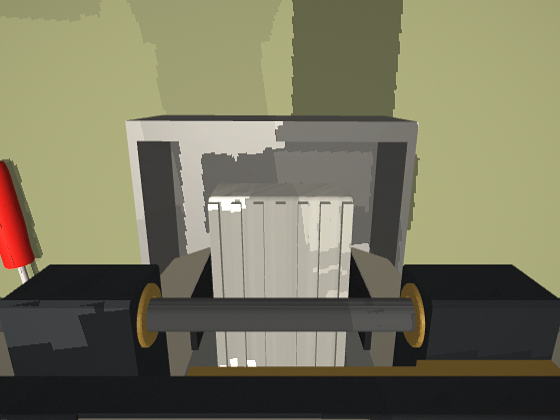

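The module is hanging inside the case outline, and the rim corners (416,122) and (128,122) fall where I predicted. I'll lower it.

Emit:
{"fn": "carry_out", "kwargs": {
  "targets": [
    [0.05,-0.1,0.7,0,-1],
    [0,0,0.8,0,-1],
    [0,0,0.8,0,-1],
    [0,0,0.8,0,-1],
    [0,0,0.8,0,-1]
  ]
}}

```text
time: 7.25
ee_pos: [0.5115, -0.1009, 0.0662]
ee_rot: [-0.212, -3.134, -0.001]
wrist_force: [0.3, -0.3, -1.7]
gripper_width: 0.0598
finger_force: 30.0
```

Emit:
{"fn": "carry_out", "kwargs": {
  "targets": [
    [0,0,0.4,0,-1],
    [0,0,0.4,0,-1],
    [0,0,0,0,-1]
  ]
}}

```text
time: 7.62
ee_pos: [0.5111, -0.1016, 0.0427]
ee_rot: [-0.214, -3.133, -0.0]
wrist_force: [-0.1, -0.9, -1.7]
gripper_width: 0.0596
finger_force: 30.0
```

Emit:
{"fn": "carry_out", "kwargs": {
  "targets": [
    [0,0,0.12,0,-1],
    [0,0,0,0,-1]
  ]
}}

```text
time: 7.88
ee_pos: [0.5117, -0.102, 0.0401]
ee_rot: [0.215, 3.134, -0.0]
wrist_force: [-0.0, -0.4, -3.1]
gripper_width: 0.0594
finger_force: 30.0
```

Emit:
{"fn": "carry_out", "kwargs": {
  "targets": [
    [0,0,0,0,1],
    [0,0,0,0,1],
    [0,0,0,0,1],
    [0,0,0,0,1]
  ]
}}

```text
time: 8.38
ee_pos: [0.5115, -0.1019, 0.0398]
ee_rot: [0.215, 3.134, -0.0]
wrist_force: [-0.3, 0.6, 0.5]
gripper_width: 0.091
finger_force: 0.0
```

Emit:
{"fn": "carry_out", "kwargs": {
  "targets": [
    [0,0,-1,0,1],
    [0,0,-1,0,1],
    [0,0,-1,0,1],
    [0,0,-1,0,1],
    [0,0,-1,0,1]
  ]
}}

```text
time: 9.0
ee_pos: [0.5113, -0.1019, 0.1907]
ee_rot: [0.214, 3.134, -0.0]
wrist_force: [0.3, -0.7, -0.0]
gripper_width: 0.0918
finger_force: 0.0
```

Emit:
{"fn": "carry_out", "kwargs": {
  "targets": [
    [0,0,-1,0,1],
    [0,0,-1,0,1],
    [0,0,-1,0,1],
    [0,0,-1,0,-1],
    [0,0,-1,0,-1]
  ]
}}

```text
time: 9.62
ee_pos: [0.5111, -0.1018, 0.3407]
ee_rot: [-0.215, -3.134, 0.0]
wrist_force: [0.1, -0.1, 0.4]
gripper_width: 0.0763
finger_force: 0.0
```

Run:
```python
from h import *;from plant import arm
o=arm.get_obs();im=arm.capture("wrist");s=arm.capture("side")
cv2.imwrite("pics/w4.png",np.hstack([cv2.resize(im,(400,300)),cv2.resize(s[160:280,220:380],(400,300),interpolation=2)]))
C=np.array([.5245,-.1035,0]);T=R.from_euler("z",-8,degrees=True).as_matrix()
P=C+T@[.110,.072,0];rem(o,[*P[:2],.3],82);print(P)
cm=arm.camera_model("side")
t=arm.capture("top")
cv2.imwrite("pics/top4.png",cv2.resize(t[90:225,230:400],None,fx=4,fy=4,interpolation=2))
tm=arm.camera_model("top")
for th in (1.45,1.57,1.7):
  for y in (.095,-.095,.048,-.048):
    q=C+T@np.array([.075-.15*np.cos(th),y,.083+.15*np.sin(th)]);print(th,y,proj(cm,q),proj(tm,q))
# box behind
print([onz(tm,p,0) for p in [(305,113),(386,117),(222,119)]])
```

```text
pos [ 0.5111 -0.1018  0.3407] az 82.1695286803089 shift units [-4.1231  2.3949  1.3551] roll units 0.0018836520034322271 j7 1.5409302804146205
[ 0.6434 -0.0475  0.    ]
1.45 0.095 [315.4735 166.8526] [276.8441 140.9043]
1.45 -0.095 [314.4224 210.0382] [351.1698 152.6183]
1.45 0.048 [315.2366 176.5881] [295.2629 143.8072]
1.45 -0.048 [314.7069 198.3482] [332.8169 149.7258]
1.57 0.095 [321.8772 166.884 ] [277.9406 134.0382]
1.57 -0.095 [321.6535 210.144 ] [352.1122 145.7446]
1.57 0.048 [321.8267 176.6348] [296.3211 136.9391]
1.57 -0.048 [321.7141 198.4323] [333.7972 142.8539]
1.7 0.095 [328.7591 167.6297] [279.1017 126.9815]
1.7 -0.095 [329.4269 211.0034] [352.9295 138.6507]
1.7 0.048 [328.9096 177.4058] [297.3969 129.8732]
1.7 -0.048 [329.2461 199.2605] [334.6992 135.7692]
[array([ 0.768 , -0.1084,  0.    ]), array([ 0.7614, -0.3689,  0.    ]), array([0.7411, 0.1536, 0.    ])]
```

View pics/w4.png

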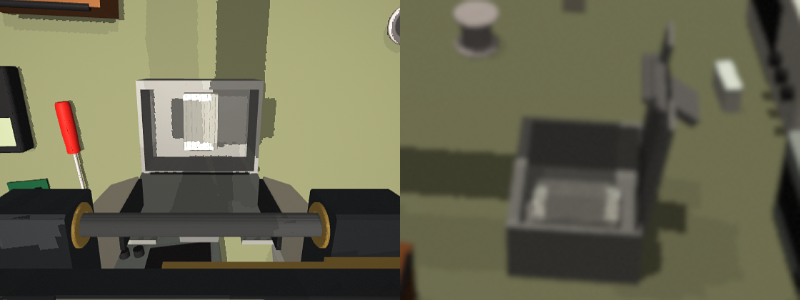

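The module lies flat in the case, and the side view shows the lid upright with a slight backward lean. I'll move the closed fingers behind the lid's left corner.

Emit:
{"fn": "carry_out", "kwargs": {
  "targets": [
    [-0.94,0.48,0,0,-1],
    [-0.94,0.48,0,0,-1],
    [-0.94,0.48,0,0,-1],
    [-0.94,0.48,0,0,-1],
    [-0.94,0.48,0,0,-1]
  ]
}}

```text
time: 10.4
ee_pos: [0.6611, -0.0495, 0.3378]
ee_rot: [-0.215, -3.132, 0.0]
wrist_force: [-0.4, 0.0, 0.3]
gripper_width: 0.0144
finger_force: 0.0
```

Emit:
{"fn": "carry_out", "kwargs": {
  "targets": [
    [0,0,0,0,-1],
    [0,0,1,0,-1],
    [0,0,1,0,-1],
    [0,0,1,0,-1],
    [0,0,0.86,0,-1]
  ]
}}

```text
time: 11.02
ee_pos: [0.6591, -0.0505, 0.2217]
ee_rot: [-0.215, -3.131, 0.001]
wrist_force: [0.2, -0.1, 0.3]
gripper_width: 0.0005
finger_force: 0.0
```

```bash
cat >> h.py <<'E'
C=np.array([.5245,-.1035,0]);T=R.from_euler("z",-8,degrees=True).as_matrix()
def w(k):return C+T@np.array(k)
def c(p):return T.T@(np.array(p)-C)
E
python3 - <<'E'
from h import *;from plant import arm
o=arm.get_obs();print(c(o["ee_pos"]),o["gripper_width"],o["joints"])
prev=c(o["ee_pos"])
for th in (1.65,1.45,1.25,1.05,.85,.7,.6,.5,.45):
    r=.125;q=np.array([.075-r*np.cos(th)+.003*np.sin(th)+.0095,prev[1],.083+r*np.sin(th)+.003*np.cos(th)+.017])
    print(th,q,"units x(tool)",-(q-prev)[0]/.03,"z",-(q-prev)[2]/.03);prev=q
E
```

```text
[0.1259 0.0712 0.2217] 0.0005181699235220667 [ 0.2146  0.5203 -0.2531  1.5437  0.1406  1.0984  1.3627]
1.65 [0.0974 0.0712 0.2244] units x(tool) 0.9505120380953257 z -0.08873776835849982
1.45 [0.0724 0.0712 0.2245] units x(tool) 0.8321804461337183 z -0.002662209916034127
1.25 [0.0479 0.0712 0.2196] units x(tool) 0.8161211414511254 z 0.16271958937221961
1.05 [0.0249 0.0712 0.2099] units x(tool) 0.7675256622780664 z 0.3216142721235604
0.85 [0.0043 0.0712 0.1959] units x(tool) 0.6883313570172693 z 0.46768720875785913
0.7 [-0.0092  0.0712  0.1828] units x(tool) 0.4476189442882032 z 0.4356087537875549
0.6 [-0.017   0.0712  0.1731] units x(tool) 0.2600134698225564 z 0.32551404824854674
0.5 [-0.0238  0.0712  0.1626] units x(tool) 0.2262173058986433 z 0.3498458669303983
0.45 [-0.0268  0.0712  0.1571] units x(tool) 0.09971491904223126 z 0.18296356467448946
```

Emit:
{"fn": "carry_out", "kwargs": {
  "targets": [
    [0.48,0,-0.05,0,-1],
    [0.48,0,-0.04,0,-1],
    [0.42,0,0,0,-1],
    [0.42,0,0,0,-1],
    [0.4,0,0.08,0,-1]
  ]
}}

```text
time: 11.65
ee_pos: [0.5953, -0.0408, 0.225]
ee_rot: [0.215, 3.132, -0.0]
wrist_force: [1.7, -0.6, 1.9]
gripper_width: 0.0004
finger_force: 0.7
```

Emit:
{"fn": "carry_out", "kwargs": {
  "targets": [
    [0.4,0,0.08,0,-1],
    [0.38,0,0.16,0,-1],
    [0.38,0,0.16,0,-1],
    [0.34,0,0.23,0,-1],
    [0.34,0,0.23,0,-1]
  ]
}}

```text
time: 12.28
ee_pos: [0.5402, -0.0331, 0.1979]
ee_rot: [-0.215, -3.134, -0.0]
wrist_force: [2.1, -0.9, 0.6]
gripper_width: 0.0002
finger_force: 0.9
```

Run:
```python
from h import *;from plant import arm
o=arm.get_obs();print(c(o["ee_pos"]),o["wrist_force"],o["moment"])
s=arm.capture("side");t=arm.capture("top")
cv2.imwrite("pics/s5.png",np.hstack([cv2.resize(t[120:240,240:400],(400,300),interpolation=2),cv2.resize(s[160:280,220:380],(400,300),interpolation=2)]))
```

```text
[0.0057 0.0719 0.1979] [ 2.0906 -0.9394  0.6179] [-0.0707 -0.3537  0.0267]
```

View pics/s5.png

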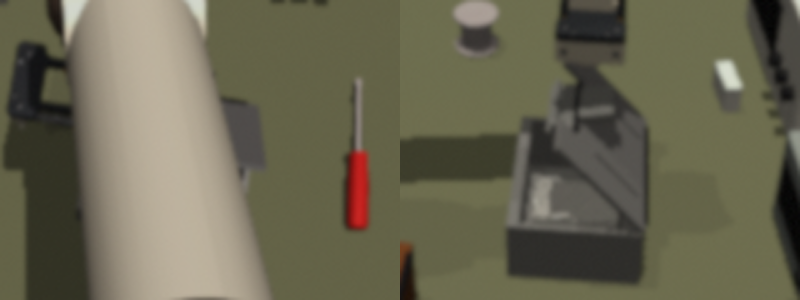

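The lid is following the finger and is at about 0.85 rad. I'll continue to about 0.45 rad.

Emit:
{"fn": "carry_out", "kwargs": {
  "targets": [
    [0.45,0,0.44,0,-1],
    [0.26,0,0.33,0,-1],
    [0.23,0,0.35,0,-1],
    [0.1,0,0.18,0,-1],
    [0,0,0,0,-1]
  ]
}}

```text
time: 13.0
ee_pos: [0.5094, -0.0289, 0.1588]
ee_rot: [-0.214, -3.133, -0.0]
wrist_force: [-0.5, -0.2, 0.6]
gripper_width: 0.0006
finger_force: 0.0
```

Emit:
{"fn": "carry_out", "kwargs": {
  "targets": [
    [0,0,-1,0,-1],
    [0,0,-1,0,-1],
    [0,0,-1,0.1,-1],
    [0,0,-1,0.1,-1],
    [0,0,-0.5,0.1,-1]
  ]
}}

```text
time: 13.62
ee_pos: [0.5104, -0.0291, 0.2963]
ee_rot: [0.948, 2.993, 0.001]
wrist_force: [-0.3, -0.9, -0.2]
gripper_width: 0.0008
finger_force: 0.0
```

Emit:
{"fn": "carry_out", "kwargs": {
  "targets": [
    [0,0,0,0.11,1],
    [0,0,0,0.11,1],
    [0,0,0,0.11,1],
    [0,0,0,0.11,1],
    [0,0,0,0.11,1]
  ]
}}

```text
time: 14.25
ee_pos: [0.5096, -0.0291, 0.2943]
ee_rot: [-2.115, -2.322, 0.001]
wrist_force: [-0.7, 0.3, -0.4]
gripper_width: 0.046
finger_force: 0.0
```

Run:
```python
from h import *;from plant import arm
o=arm.get_obs();print(c(o["ee_pos"]))
im=arm.capture("wrist")
s=arm.capture("side")
cv2.imwrite("pics/s6.png",np.hstack([cv2.resize(im,(400,300)),cv2.resize(s[160:280,220:380],(400,300),interpolation=2)]))
rem(o,[*w([-.036,0,0])[:2],.163],172)
cm=arm.camera_model("side")
for th in (.35,.45,.55,.65):
  print(th,[proj(cm,w([.075-.15*np.cos(th),y,.083+.15*np.sin(th)])).round(1) for y in(.095,-.095)])
```

```text
[-0.0251  0.0716  0.2943]
pos [ 0.5096 -0.0291  0.2943] az 5.334565877212916 shift units [-2.24   -0.8989  4.3762] roll units 0.1481618430801436 j7 0.07152265013742946
0.35 [array([272. , 191.6]), array([265.7, 235.2])]
0.45 [array([274., 188.]), array([267.9, 231.6])]
0.55 [array([276.4, 184.6]), array([270.6, 228.1])]
0.65 [array([279.4, 181.3]), array([273.9, 224.7])]
```

View pics/s6.png

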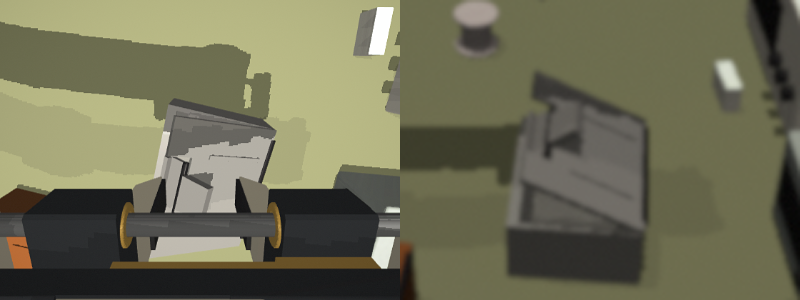

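The lid rests at about 0.42 rad: its corner is at side-image pixel (274,190). The grip is leaning toward the hinge. I'll finish the roll, centre over the crease and come down around the grip.

Emit:
{"fn": "carry_out", "kwargs": {
  "targets": [
    [0,0,0,0.08,1],
    [0,0,0,0.068,1],
    [-0.8,-0.14,0,0,1],
    [-0.8,-0.14,0,0,1],
    [-0.79,-0.12,0,0,1]
  ]
}}

```text
time: 14.98
ee_pos: [0.488, -0.0991, 0.2943]
ee_rot: [-2.36, -2.073, 0.001]
wrist_force: [-0.0, -0.4, 0.6]
gripper_width: 0.0919
finger_force: 0.0
```

Emit:
{"fn": "carry_out", "kwargs": {
  "targets": [
    [0,0,0.5,0,1],
    [0,0,0.5,0,1],
    [0,0,0,0,1]
  ]
}}

```text
time: 15.35
ee_pos: [0.4874, -0.097, 0.2623]
ee_rot: [-2.359, -2.069, 0.004]
wrist_force: [-0.5, 0.1, -0.0]
gripper_width: 0.092
finger_force: 0.0
```

Run:
```python
from h import *;from plant import arm
o=arm.get_obs();print(c(o["ee_pos"]),o["gripper_width"])
rem(o,[*w([-.037,0,0])[:2],.160],172)
cv2.imwrite("pics/w7.png",arm.capture("wrist"))
```

```text
[-0.0377  0.0012  0.2623] 0.09195243982932562
pos [ 0.4874 -0.097   0.2623] az -7.496998024806489 shift units [-0.044   0.036   3.4101] roll units 0.0055889108354834766 j7 -0.001231054829219883
```

View pics/w7.png

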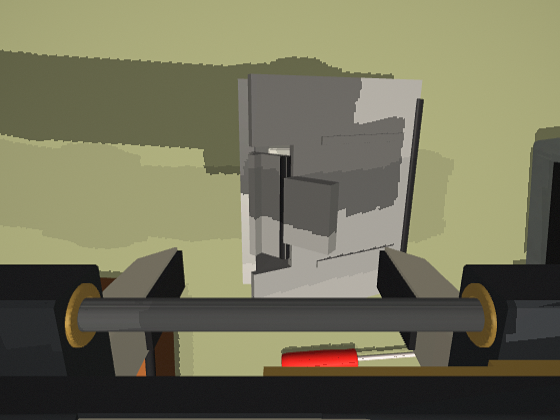

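The grip (cols 284–338, rows 178–252) sits between the jaws as predicted, with the crease at col 284 or so. I'll descend and close on it.

Emit:
{"fn": "carry_out", "kwargs": {
  "targets": [
    [0,0.1,0.7,0,1],
    [0,0,0.7,0,1],
    [0,0,0.7,0,1],
    [0,0,0.7,0,1],
    [0,0,0.5,0,1]
  ]
}}

```text
time: 16.02
ee_pos: [0.4917, -0.0982, 0.1648]
ee_rot: [-2.363, -2.07, -0.0]
wrist_force: [0.3, 0.3, 0.1]
gripper_width: 0.092
finger_force: 0.0
```

Emit:
{"fn": "carry_out", "kwargs": {
  "targets": [
    [0,0,0,0,1],
    [0,0,0,0,-1],
    [0,0,0,0,-1],
    [0,0,0,0,-1],
    [0,0,0,0,-1]
  ]
}}

```text
time: 16.65
ee_pos: [0.4932, -0.0991, 0.1664]
ee_rot: [2.362, 2.066, 0.004]
wrist_force: [3.7, -0.8, 0.6]
gripper_width: 0.0569
finger_force: 1.5
```

Emit:
{"fn": "carry_out", "kwargs": {
  "targets": [
    [0,0,0,0,-1],
    [0,0,0,0,-1],
    [0,0,0,0,-1],
    [0,0,0,0,-1]
  ]
}}

```text
time: 17.15
ee_pos: [0.4915, -0.0988, 0.1654]
ee_rot: [2.365, 2.068, 0.0]
wrist_force: [2.0, 0.2, 1.5]
gripper_width: 0.0164
finger_force: 1.5
```

Run:
```python
from h import *;from plant import arm
o=arm.get_obs();print(c(o["ee_pos"]),o["gripper_width"],o["finger_force"],o["wrist_force"],o["moment"])
```

```text
[-0.0333  0.      0.1654] 0.016407531718466387 1.513006780296564 [1.9831 0.2426 1.5486] [-0.0955 -0.6374  0.0334]
```

Emit:
{"fn": "carry_out", "kwargs": {
  "targets": [
    [0,0,0,0,-1],
    [0,0,0,0,-1],
    [0,0,0,0,-1]
  ]
}}

```text
time: 17.52
ee_pos: [0.4911, -0.0988, 0.1652]
ee_rot: [-2.364, -2.068, 0.001]
wrist_force: [2.7, 0.6, 1.1]
gripper_width: 0.0131
finger_force: 28.3
```

Run:
```python
from h import *;from plant import arm
o=arm.get_obs();print(c(o["ee_pos"]),o["gripper_width"],o["finger_force"],o["wrist_force"],o["moment"])
s=arm.capture("side");cv2.imwrite("pics/s8.png",s)
p=np.array([.075,.083]);t=c(o["ee_pos"])
for th in (.35,.4,.45,.5):print(th,np.round([.075-.123*np.cos(th),.083+.123*np.sin(th)],4))
```

```text
[-0.0337  0.      0.1652] 0.013099266249661654 28.259305078536272 [2.6694 0.6269 1.0513] [-0.0572 -0.3272 -0.0059]
0.35 [-0.0405  0.1252]
0.4 [-0.0383  0.1309]
0.45 [-0.0358  0.1365]
0.5 [-0.0329  0.142 ]
```

The grip is held upright: the opening is 13 mm and the pad force 28 N. I'll lower it along the hinge arc.

Emit:
{"fn": "carry_out", "kwargs": {
  "targets": [
    [0,-0.14,0.34,0,-1],
    [0,-0.11,0.35,0,-1],
    [0,-0.08,0.36,0,-1],
    [0,-0.05,0.36,0,-1]
  ]
}}

```text
time: 18.08
ee_pos: [0.4894, -0.0992, 0.1329]
ee_rot: [2.354, 2.058, 0.018]
wrist_force: [-9.9, 0.1, 77.8]
gripper_width: 0.0189
finger_force: 40.2
```

Emit:
{"fn": "carry_out", "kwargs": {
  "targets": [
    [0,0,0.15,0,-1],
    [0,-0.02,0.1,0,-1],
    [0,0,0,0,-1]
  ]
}}

```text
time: 18.45
ee_pos: [0.4869, -0.0992, 0.1247]
ee_rot: [2.356, 2.059, 0.014]
wrist_force: [-9.0, -0.4, 71.9]
gripper_width: 0.0222
finger_force: 39.0
```

Run:
```python
from h import *;from plant import arm
o=arm.get_obs();print(c(o["ee_pos"]),o["gripper_width"],o["finger_force"],T.T@o["wrist_force"],o["moment"])
```

```text
[-0.0379 -0.001   0.1247] 0.02219520383693541 39.01447847485542 [-8.8459 -1.6001 71.9408] [0.1164 3.0782 0.0538]
```

The lid stopped on something at about 72 N with the jaws spread to 22 mm. The tab probably splayed onto the bead because the tool lagged in x. I'll back up and reassess.

Emit:
{"fn": "carry_out", "kwargs": {
  "targets": [
    [0,0,-0.3,0,-1],
    [0,0,-0.3,0,-1],
    [0,0,-0.3,0,-1],
    [0,0,0,0,-1],
    [0,0,0,0,-1]
  ]
}}

```text
time: 19.08
ee_pos: [0.4816, -0.0982, 0.1427]
ee_rot: [2.362, 2.065, 0.004]
wrist_force: [7.9, -2.4, -0.9]
gripper_width: 0.0117
finger_force: 30.0
```

```bash
cat > st.py <<'E'
from h import *;from plant import arm
o=arm.get_obs();print(round(o["time"],2),c(o["ee_pos"]),"w",round(o["gripper_width"],4),"ff",o["finger_force"],"F",T.T@o["wrist_force"],"M",T.T@o["moment"],"rot",o["ee_rot"])
E
python3 st.py
```

```text
19.07 [-0.0432 -0.0008  0.1427] w 0.0117 ff 29.996646344661713 F [ 8.1428 -1.3186 -0.9282] M [-0.4276 -1.5242 -0.1044] rot [2.3624 2.065  0.0041]
```

It is upright again: width 11.7 mm, x = −43.2 mm. The arc fits a hinge–grip offset of about 25 mm, so shut should be at TCP z ≈ 0.108. I'll go down slowly with a small inward bias.

Emit:
{"fn": "carry_out", "kwargs": {
  "targets": [
    [0,-0.06,0.1,0,-1],
    [0,-0.05,0.1,0,-1],
    [0,-0.03,0.1,0,-1],
    [0,0,0.06,0,-1],
    [0,0,0,0,-1]
  ]
}}

```text
time: 19.7
ee_pos: [0.4789, -0.0979, 0.1321]
ee_rot: [2.361, 2.064, 0.007]
wrist_force: [10.2, -3.7, -3.2]
gripper_width: 0.012
finger_force: 30.0
```

```bash
python3 st.py
```

```text
19.7 [-0.0459 -0.0008  0.1321] w 0.012 ff 29.99869018793106 F [10.592  -2.2141 -3.1935] M [-0.5569 -2.2195 -0.0858] rot [2.3609 2.0637 0.0069]
```

Emit:
{"fn": "carry_out", "kwargs": {
  "targets": [
    [0,-0.02,0.1,0,-1],
    [0,-0.02,0.1,0,-1],
    [0,0,0.1,0,-1],
    [0,0,0.1,0,-1],
    [0,0,0,0,-1]
  ]
}}

```text
time: 20.32
ee_pos: [0.4772, -0.0976, 0.1199]
ee_rot: [2.362, 2.064, 0.006]
wrist_force: [9.7, -2.9, -2.3]
gripper_width: 0.0121
finger_force: 30.0
```

```bash
python3 st.py
```

```text
20.32 [-0.0476 -0.0007  0.1199] w 0.0121 ff 29.998670518398285 F [10.0438 -1.4989 -2.3055] M [-0.4468 -1.972  -0.0976] rot [2.3615 2.0643 0.0058]
```

It passed the bead freely. I'll continue to fully shut.

Emit:
{"fn": "carry_out", "kwargs": {
  "targets": [
    [0,0,0.1,0,-1],
    [0,0,0.1,0,-1],
    [0,0,0.1,0,-1],
    [0,0,0.1,0,-1],
    [0,0,0,0,-1]
  ]
}}

```text
time: 20.95
ee_pos: [0.4768, -0.0976, 0.1083]
ee_rot: [2.362, 2.065, 0.005]
wrist_force: [6.8, -2.3, 3.1]
gripper_width: 0.0118
finger_force: 30.0
```

```bash
python3 st.py
```

```text
20.95 [-0.0481 -0.0008  0.1083] w 0.0118 ff 29.997667372226715 F [ 7.0221 -1.3181  3.1017] M [-0.4505 -1.36   -0.0665] rot [2.3622 2.0646 0.0047]
```

Emit:
{"fn": "carry_out", "kwargs": {
  "targets": [
    [0,0,0.08,0,-1],
    [0,0,0,0,-1],
    [0,0,0,0,-1]
  ]
}}

```text
time: 21.32
ee_pos: [0.4769, -0.0976, 0.1078]
ee_rot: [2.362, 2.064, 0.005]
wrist_force: [0.2, -1.3, 24.2]
gripper_width: 0.0116
finger_force: 30.0
```

```bash
python3 st.py
```

```text
21.32 [-0.048  -0.0008  0.1078] w 0.0116 ff 30.00550925731659 F [ 0.3454 -1.292  24.2247] M [-0.3883  0.2092 -0.0924] rot [2.362  2.0644 0.0049]
```

The lid is shut and pressing at 24 N. While still holding it down, I'll move the grip toward the hinge so the hook swings under the bead, then release.

Emit:
{"fn": "carry_out", "kwargs": {
  "targets": [
    [0,0.08,0,0,-1],
    [0,0.08,0,0,-1],
    [0,0.08,0,0,-1],
    [0,0.08,0,0,-1],
    [0,0,0,0,-1]
  ]
}}

```text
time: 21.95
ee_pos: [0.4777, -0.0977, 0.1071]
ee_rot: [-2.359, -2.061, 0.014]
wrist_force: [-21.8, 3.3, 49.1]
gripper_width: 0.0119
finger_force: 30.1
```

```bash
python3 st.py
```

```text
21.95 [-0.0471 -0.0008  0.1071] w 0.0119 ff 30.111171305179596 F [-22.0311   0.214   49.1415] M [-0.3178  5.4286 -0.0594] rot [-2.3592 -2.0615  0.0135]
```

The jaws hold too firmly for the bar to tilt. I'll open them slightly so the preload swings the grip while the tips stay over the lid.

Emit:
{"fn": "carry_out", "kwargs": {
  "targets": [
    [0,0,0,0,-0.5],
    [0,0,0,0,-0.4],
    [0,0,0,0,-0.3],
    [0,0,0,0,-0.3]
  ]
}}

```text
time: 22.45
ee_pos: [0.4833, -0.0976, 0.1047]
ee_rot: [-2.364, -2.068, 0.001]
wrist_force: [1.1, 0.1, -0.4]
gripper_width: 0.032
finger_force: 0.5
```

```bash
python3 st.py
```

```text
22.45 [-0.0416  0.0001  0.1047] w 0.032 ff 0.4997417447157204 F [ 1.0446  0.2661 -0.4099] M [-0.138  -0.0429 -0.0017] rot [-2.3639 -2.0678  0.001 ]
```

Emit:
{"fn": "carry_out", "kwargs": {
  "targets": [
    [0,0,0,0,0.2],
    [0,0,0,0,0.6],
    [0,0,0,0,0.8],
    [0,0,0,0,0.8],
    [0,0,0,0,0.8]
  ]
}}

```text
time: 23.08
ee_pos: [0.4838, -0.0978, 0.1054]
ee_rot: [2.365, 2.068, 0.0]
wrist_force: [-0.4, -0.0, -0.1]
gripper_width: 0.0773
finger_force: 0.0
```

```bash
python3 st.py
```

```text
23.07 [-0.0411 -0.      0.1054] w 0.0773 ff 0.0 F [-0.3428 -0.0981 -0.1422] M [-0.137   0.0743 -0.0197] rot [2.3647 2.0683 0.0001]
```

Emit:
{"fn": "carry_out", "kwargs": {
  "targets": [
    [0,0,-0.5,0,0.8],
    [0,0,-1,0,0.8],
    [0,0,-1,0,0.8],
    [0,0,-1,0,0.8],
    [0,0,-1,0,0.8]
  ]
}}

```text
time: 23.7
ee_pos: [0.4838, -0.0978, 0.2426]
ee_rot: [2.364, 2.068, 0.001]
wrist_force: [0.7, -1.0, 0.6]
gripper_width: 0.0826
finger_force: 0.0
```

Emit:
{"fn": "carry_out", "kwargs": {
  "targets": [
    [0,0,-1,0,0.8],
    [1,0,-1,0,0.8],
    [1,0,0,0,0.8],
    [1,0,0,0,0.8],
    [1,0,0,0,0.8]
  ]
}}

```text
time: 24.32
ee_pos: [0.4997, 0.022, 0.3018]
ee_rot: [2.364, 2.067, 0.002]
wrist_force: [1.0, 0.4, -0.5]
gripper_width: 0.0825
finger_force: 0.0
```

```bash
python3 st.py
python3 - <<'E'
from h import *;from plant import arm
s=arm.capture("side");t=arm.capture("top");cm=arm.camera_model("side")
cv2.imwrite("pics/s9.png",s);cv2.imwrite("pics/t9.png",t)
for th in (0,.1,.2,.3):
  print(th,[proj(cm,w([.075-.15*np.cos(th)-.003*np.sin(th)*0,y,.086+.15*np.sin(th)])).round(1) for y in(.095,.07,-.095,-.07)])
print("grip top phi .5, .3, 0",[proj(cm,w([-.048+.041*np.sin(p),0,.083+.041*np.cos(p)])).round(1) for p in(.5,.3,0)])
g=cv2.cvtColor(s,6)
for r in range(186,250,4):print(r,g[r,250:300:2].tolist())
E
```

```text
24.32 [-0.042   0.1209  0.3018] w 0.0825 ff 0.0 F [ 0.9051  0.567  -0.4545] M [-0.1409  0.0487  0.0215] rot [2.3641 2.0675 0.0017]
0 [array([268.9, 203.9]), array([268.1, 209.2]), array([262.4, 248. ]), array([263.4, 241.6])]
0.1 [array([269.2, 200.1]), array([268.4, 205.4]), array([262.6, 244.1]), array([263.6, 237.7])]
0.2 [array([269.9, 196.3]), array([269.1, 201.6]), array([263.4, 240.2]), array([264.4, 233.8])]
0.3 [array([271.2, 192.6]), array([270.4, 197.8]), array([264.8, 236.3]), array([265.7, 230. ])]
grip top phi .5, .3, 0 [array([282.2, 217.1]), array([279.6, 216.1]), array([275.3, 215.3])]
186 [104, 105, 105, 105, 105, 105, 105, 105, 105, 105, 105, 106, 105, 105, 105, 106, 105, 105, 105, 105, 105, 106, 105, 105, 105]
190 [105, 105, 105, 105, 105, 105, 105, 105, 105, 105, 106, 105, 105, 105, 105, 105, 105, 105, 105, 105, 105, 105, 105, 105, 105]
194 [104, 105, 106, 106, 105, 105, 105, 105, 104, 104, 105, 104, 105, 105, 105, 105, 105, 105, 105, 105, 105, 105, 105, 106, 105]
198 [105, 105, 105, 105, 105, 105, 105, 104, 104, 104, 105, 101, 98, 89, 83, 72, 69, 68, 68, 69, 76,
[... 748 characters left out ...]
05, 106, 108, 107, 93, 73, 67, 54, 46, 50, 71, 105, 117, 119, 119, 118, 118, 119, 119]
230 [105, 105, 105, 105, 104, 104, 103, 105, 117, 114, 88, 69, 51, 52, 64, 69, 89, 111, 118, 118, 118, 118, 118, 118, 118]
234 [96, 96, 97, 96, 96, 96, 97, 107, 118, 111, 89, 61, 52, 105, 118, 118, 118, 119, 118, 118, 119, 118, 118, 119, 119]
238 [96, 97, 96, 96, 96, 96, 98, 113, 119, 116, 114, 113, 113, 117, 118, 119, 116, 108, 108, 108, 112, 113, 112, 113, 114]
242 [96, 96, 96, 96, 96, 96, 102, 116, 118, 118, 118, 118, 118, 119, 118, 118, 119, 119, 118, 118, 118, 118, 118, 118, 117]
246 [96, 96, 96, 96, 96, 97, 106, 117, 117, 118, 118, 118, 119, 118, 119, 118, 118, 119, 118, 118, 118, 118, 118, 119, 118]
```

Run:
```python
from plant import arm
print(arm.job_done())
```

```text
the job is handed in; nothing more can be done
None
```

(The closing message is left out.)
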